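# Mirror the seasoning row into the new rack

### The arm

A 7-joint arm with a two-finger parallel gripper is mounted at the origin on a cart in front of the work surface, level with it; the furniture and walls round the work are solid. World frame = base frame: x ahead of the robot, y to its left, z up, the work surface at z = 0. Lengths are in m, angles in rad, forces in N, time in s.
With the tool pointing down it reaches from about 0.425 to 0.875 m from the base axis. Payload 4.7 kg.
Tool frame: the origin (TCP) lies where the fingers leave the gripper's body, on its centre line; the fingertips stand 70 mm ahead of it and the grasp point (between the pads) lies 51 mm ahead of it; z points along the fingers, y is the line along which they close (so a half turn about z gives the same grasp; the last joint's range is limited). The gripper opens to 87 mm and grips with 3 to 60 N. Pads are 19 mm wide; open, the fingers measure 117 mm over their backs; the gripper's body (75 mm by 190 mm) begins 51 mm behind the grasp point.
Start: joints at [1.252, 0.321, -0.07, 1.45, 0.023, 1.371, -0.057], TCP at [0.212, -0.614, 0.292] pointing down, gripper open.
Joint ranges: [-2.86, 2.86], [-0.3, 2.09], [-1.38, 1.24], [0.06, 2.45], [-1.56, 4.7], [0.09, 2.05], [-2.69, 2.69]. Speed limits (rad/s): [2.57, 2.57, 3.14, 3.14, 3.14, 3.14, 3.14].

### API

Orientations are given as a rotation vector (axis times angle).
In Python, from bench import ctrl gives the robot as it stands.
- The arm moves only by the tool drive_tool, never from a script. Its argument "motion" is a list of rows, each a list of 3 entries, a list of its own where there are three numbers: the shift along the tool's x, y, z in cm, then the turn, a rotation vector about the tool's x, y, z in degrees, then the opening, from -1 (shut) to 1 (fully open). In form: [[[x, y, z], [ax, ay, az], claw], ...]. A call has 1 to 12 rows; each row shifts and turns the commanded pose from where the row before left it, along the tool's axes as they then stand; what a row does not reach is not made up. A row lasts 1/8 s, in which the tool goes at most 62.5 mm and 10.7 degrees, less where a joint would pass 70% of its speed; a pose out of reach is approached as far as the arm can. A call with a gripper value outside its range is refused whole. The fingers move at their own pace and stop on an object; "force" is the grip in N (left out, the last holds). Time passes only in rows, so rows that do not move let the fingers close. It gives the time, the measured TCP pose, the force, the opening and the grip force at its end, in the units of the state.
- ctrl.get_state(): the state, without advancing time (a new reading comes with each control period).
- ctrl.get_image(name): name is "scene" or "top" or "wrist"; returns the picture (400x640x3 uint8, red, green, blue); there is no depth.
- ctrl.calibration(name): a dict with "K" (3x3 intrinsics, pixels), "origin" and "attitude" of the camera in the world; the wrist camera has in their place "tool_from_camera" (4x4, takes a point from camera to tool coordinates, whose origin is the TCP and whose axes are the flange's). Camera axes: x right, y up, looking along -z (the intrinsics and any distortion apply to the point x, -y, -z); pixel columns grow to the right and rows downward; lengths in m; the calibration is good to about 2 mm. The wrist camera is an equidistant fisheye: a pixel r from the principal point sees the ray r / f radians off the axis. A picture is of the moment at which its call begins: read the wrist's pose just before it. calibration takes no time and is no camera call.
- ctrl.close_job(): hands the job in; it is judged then, once.
The state is a dict: "time": time; "joint_positions": joint angles; "qd": joint speeds; "joint_torque": joint torques, N m; "position": TCP position; "tool_rot": TCP orientation; "ft_force": force on the tool from outside, world axes, zero at the start; "torque": the same for the moment, N m; "grip_width": opening from 0.0 (shut) to 1.0 (fully open); "grip_force": force on a finger pad.
Only numpy, scipy, OpenCV 4.12 (cv2) and the standard library are available. Lean on these libraries where they do the work, as an engineer would, in place of code of your own. Each camera call takes 0.05 s, during which the arm holds its last target. There are 200 camera calls.

### The job

Move the four seasonings from the old wooden rack into the new steel rack beside it, one to a bay and in reverse order, so that the one now at the left end of the row ends up at the right end, the second from the left becomes the second from the right, and so on. Stand each one upright on the floor of its bay, near the bay's middle, keep them from tipping over, and leave the teaspoon, the salt pot and the small glass cup where they are.

Things in the scene. Friction and masses are not known exactly. Their poses are not given: they have to be found in the camera images.
- spice_jar_mid (a point): slim round spice jar with a tall ribbed red cap, 41 mm diameter, 105 mm high, standing upright in a bay of the old wooden rack at the start; which bay varies. This point is its centre, half-way up; its own z axis points up, its yaw is of no account. Rigid, lid fixed, under 0.3 kg; grip it anywhere above the rack's rim
- white_jar_mid (a point): round jar with a flat white lid over red contents, 52 mm diameter, 80 mm high, standing upright in a bay of the old wooden rack at the start; which bay varies. This point is its centre, half-way up; its own z axis points up, its yaw is of no account. Rigid, lid fixed, under 0.3 kg; grip it anywhere above the rack's rim
- red_jar_mid (a point): stout bulging jar with a red lid, 57 mm diameter, 85 mm high, standing upright in a bay of the old wooden rack at the start; which bay varies. This point is its centre, half-way up; its own z axis points up, its yaw is of no account. Rigid, lid fixed, under 0.3 kg; grip it anywhere above the rack's rim
- tin_mid (a point): closed round food tin, 57 mm diameter, 72 mm high, standing upright in a bay of the old wooden rack at the start; which bay varies. This point is its centre, half-way up; its own z axis points up, its yaw is of no account. Rigid, lid fixed, under 0.3 kg; grip it anywhere above the rack's rim
- old_rack: old rack, full at the start: low tray of brown wood, 90 mm (its x) by 330 mm (its y), fixed. Four bays, centres at y = -0.12, -0.04, 0.04, 0.12 m, each 76 x 77 mm inside; floor 6 mm, rims and dividers at most 18 mm above the worktop (ends 26 mm). Origin: centre of the underside; z up, +x away from the robot, +y to its left, turned up to 0.2 rad
- new_rack: new rack, empty at the start: dark steel plate with bright wire rails, 90 mm (its x) by 330 mm (its y), fixed. Four bays, centres at y = -0.12, -0.04, 0.04, 0.12 m, each 76 x 77 mm inside; floor 6 mm, rims and dividers at most 18 mm above the worktop. Origin: centre of the underside; z up, +x away from the robot, +y to its left, turned up to 0.2 rad. Stands left or right of the old rack
- teaspoon: bystander: metal teaspoon, 130 x 26 x 11 mm, lying between the two racks; origin on its underside at its middle, x along it
- salt_pot: bystander: striped salt pot with a conical lid, 68 mm diameter, 72 mm high, behind the racks; origin at the centre of its underside
- egg_cup: bystander: small clear glass cup, 49 mm diameter, 61 mm high, behind the racks; origin at the centre of its underside
There are look-alikes about, which are no part of the job. Leave any purple look-alike of the part that bears spice_jar_mid alone. Leave any green or orange look-alike of the part that bears red_jar_mid alone.

How it is judged:
At the end, for the whole second after the job is handed in: Each of the four stands released, at rest and upright (0.1 rad) on the floor of its own bay of the new rack (height within 6 mm, within 20 mm of the bay's centre along each rack axis), in the mirror image of its starting bay: left end to right end, and so on (((y of spice_jar_mid in the frame of new_rack between -0.14 and -0.1 m and distance of spice_jar_mid from where it was at the start of the episode between 0.6 and 0.68 m and y of old_rack in the frame of new_rack above 0 m) or (y of spice_jar_mid in the frame of new_rack between -0.14 and -0.1 m and distance of spice_jar_mid from where it was at the start of the episode between 0.12 and 0.2 m and y of old_rack in the frame of new_rack below 0 m) or (y of spice_jar_mid in the frame of new_rack between -0.06 and -0.02 m and distance of spice_jar_mid from where it was at the start of the episode between 0.44 and 0.52 m and y of old_rack in the frame of new_rack above 0 m) or (y of spice_jar_mid in the frame of new_rack between -0.06 and -0.02 m and distance of spice_jar_mid from where it was at the start of the episode between 0.28 and 0.36 m and y of old_rack in the frame of new_rack below 0 m) or (y of spice_jar_mid in the frame of new_rack between 0.02 and 0.06 m and distance of spice_jar_mid from where it was at the start of the episode between 0.28 and 0.36 m and y of old_rack in the frame of new_rack above 0 m) or (y of spice_jar_mid in the frame of new_rack between 0.02 and 0.06 m and distance of spice_jar_mid from where it was at the start of the episode between 0.44 and 0.52 m and y of old_rack in the frame of new_rack below 0 m) or (y of spice_jar_mid in the frame of new_rack between 0.1 and 0.14 m and distance of spice_jar_mid from where it was at the start of the episode between 0.12 and 0.2 m and y of old_rack in the frame of new_rack above 0 m) or (y of spice_jar_mid in the frame of new_rack between 0.1 and 0.14 m and distance of spice_jar_mid from where it was at the start of the episode between 0.6 and 0.68 m and y of old_rack in the frame of new_rack below 0 m)) and x of spice_jar_mid in the frame of new_rack between -0.02 and 0.02 m and height (world z) of spice_jar_mid between 0.0525 and 0.0645 m and angle between each of spice_jar_mid, white_jar_mid, red_jar_mid, tin_mid's own z axis and vertical below 0.1 rad and linear speed of each of spice_jar, white_jar, red_jar, tin below 0.02 m/s and contact force between the fingers and spice_jar below 0.1 N and ((y of white_jar_mid in the frame of new_rack between -0.14 and -0.1 m and distance of white_jar_mid from where it was at the start of the episode between 0.6 and 0.68 m and y of old_rack in the frame of new_rack above 0 m) or (y of white_jar_mid in the frame of new_rack between -0.14 and -0.1 m and distance of white_jar_mid from where it was at the start of the episode between 0.12 and 0.2 m and y of old_rack in the frame of new_rack below 0 m) or (y of white_jar_mid in the frame of new_rack between -0.06 and -0.02 m and distance of white_jar_mid from where it was at the start of the episode between 0.44 and 0.52 m and y of old_rack in the frame of new_rack above 0 m) or (y of white_jar_mid in the frame of new_rack between -0.06 and -0.02 m and distance of white_jar_mid from where it was at the start of the episode between 0.28 and 0.36 m and y of old_rack in the frame of new_rack below 0 m) or (y of white_jar_mid in the frame of new_rack between 0.02 and 0.06 m and distance of white_jar_mid from where it was at the start of the episode between 0.28 and 0.36 m and y of old_rack in the frame of new_rack above 0 m) or (y of white_jar_mid in the frame of new_rack between 0.02 and 0.06 m and distance of white_jar_mid from where it was at the start of the episode between 0.44 and 0.52 m and y of old_rack in the frame of new_rack below 0 m) or (y of white_jar_mid in the frame of new_rack between 0.1 and 0.14 m and distance of white_jar_mid from where it was at the start of the episode between 0.12 and 0.2 m and y of old_rack in the frame of new_rack above 0 m) or (y of white_jar_mid in the frame of new_rack between 0.1 and 0.14 m and distance of white_jar_mid from where it was at the start of the episode between 0.6 and 0.68 m and y of old_rack in the frame of new_rack below 0 m)) and x of white_jar_mid in the frame of new_rack between -0.02 and 0.02 m and height (world z) of white_jar_mid between 0.04 and 0.052 m and contact force between the fingers and white_jar below 0.1 N and ((y of red_jar_mid in the frame of new_rack between -0.14 and -0.1 m and distance of red_jar_mid from where it was at the start of the episode between 0.6 and 0.68 m and y of old_rack in the frame of new_rack above 0 m) or (y of red_jar_mid in the frame of new_rack between -0.14 and -0.1 m and distance of red_jar_mid from where it was at the start of the episode between 0.12 and 0.2 m and y of old_rack in the frame of new_rack below 0 m) or (y of red_jar_mid in the frame of new_rack between -0.06 and -0.02 m and distance of red_jar_mid from where it was at the start of the episode between 0.44 and 0.52 m and y of old_rack in the frame of new_rack above 0 m) or (y of red_jar_mid in the frame of new_rack between -0.06 and -0.02 m and distance of red_jar_mid from where it was at the start of the episode between 0.28 and 0.36 m and y of old_rack in the frame of new_rack below 0 m) or (y of red_jar_mid in the frame of new_rack between 0.02 and 0.06 m and distance of red_jar_mid from where it was at the start of the episode between 0.28 and 0.36 m and y of old_rack in the frame of new_rack above 0 m) or (y of red_jar_mid in the frame of new_rack between 0.02 and 0.06 m and distance of red_jar_mid from where it was at the start of the episode between 0.44 and 0.52 m and y of old_rack in the frame of new_rack below 0 m) or (y of red_jar_mid in the frame of new_rack between 0.1 and 0.14 m and distance of red_jar_mid from where it was at the start of the episode between 0.12 and 0.2 m and y of old_rack in the frame of new_rack above 0 m) or (y of red_jar_mid in the frame of new_rack between 0.1 and 0.14 m and distance of red_jar_mid from where it was at the start of the episode between 0.6 and 0.68 m and y of old_rack in the frame of new_rack below 0 m)) and x of red_jar_mid in the frame of new_rack between -0.02 and 0.02 m and height (world z) of red_jar_mid between 0.0425 and 0.0545 m and contact force between the fingers and red_jar below 0.1 N and ((y of tin_mid in the frame of new_rack between -0.14 and -0.1 m and distance of tin_mid from where it was at the start of the episode between 0.6 and 0.68 m and y of old_rack in the frame of new_rack above 0 m) or (y of tin_mid in the frame of new_rack between -0.14 and -0.1 m and distance of tin_mid from where it was at the start of the episode between 0.12 and 0.2 m and y of old_rack in the frame of new_rack below 0 m) or (y of tin_mid in the frame of new_rack between -0.06 and -0.02 m and distance of tin_mid from where it was at the start of the episode between 0.44 and 0.52 m and y of old_rack in the frame of new_rack above 0 m) or (y of tin_mid in the frame of new_rack between -0.06 and -0.02 m and distance of tin_mid from where it was at the start of the episode between 0.28 and 0.36 m and y of old_rack in the frame of new_rack below 0 m) or (y of tin_mid in the frame of new_rack between 0.02 and 0.06 m and distance of tin_mid from where it was at the start of the episode between 0.28 and 0.36 m and y of old_rack in the frame of new_rack above 0 m) or (y of tin_mid in the frame of new_rack between 0.02 and 0.06 m and distance of tin_mid from where it was at the start of the episode between 0.44 and 0.52 m and y of old_rack in the frame of new_rack below 0 m) or (y of tin_mid in the frame of new_rack between 0.1 and 0.14 m and distance of tin_mid from where it was at the start of the episode between 0.12 and 0.2 m and y of old_rack in the frame of new_rack above 0 m) or (y of tin_mid in the frame of new_rack between 0.1 and 0.14 m and distance of tin_mid from where it was at the start of the episode between 0.6 and 0.68 m and y of old_rack in the frame of new_rack below 0 m)) and x of tin_mid in the frame of new_rack between -0.02 and 0.02 m and height (world z) of tin_mid between 0.036 and 0.048 m and contact force between the fingers and tin below 0.1 N); the robot touches nothing.
It fails at once if one of the four seasonings is tipped over (more than about 35 degrees) (angle between any of spice_jar_mid, white_jar_mid, red_jar_mid, tin_mid's own z axis and vertical above 0.6 rad).
It fails at once if the teaspoon, the salt pot or the small glass cup is pushed more than 30 mm (distance of any of teaspoon, salt_pot, egg_cup from where it was at the start of the episode above 0.03 m).
It also fails if it takes over 99 s, if anything falls off the work surface, if the arm or the gripper's body presses on something with over 40 N, if the wrist force passes 120 N, or if a joint passes its speed limit or range.

## Working session

There is one attempt and no reset: what is moved stays moved. The work goes in short steps, Python scripts to look and compute and a tool call to move; the robot and the scene stay as the last step left them, time stands still between calls to the robot, and variables do not carry over. Pictures are saved under pics/ and viewed, at most 14 in all, crops included, and the job is handed in when it is done.

Besides the shell and the picture viewer there is one more tool, called after "Call:" by a JSON object that holds its "api" and its "payload", one argument or row to a line. drive_tool: Moves the arm, as the interface text tells. Its arguments: {"type":"object","properties":{"motion":{"type":"array","items":{"type":"array"}},"force":{"type":"number"}},"required":["motion"]}

```bash
mkdir -p pics; python3 - <<'E'
from bench import ctrl
import cv2,numpy as np
np.set_printoptions(precision=4,suppress=True)
s=ctrl.get_state();print(s)
for n in("scene","top","wrist"):
    cv2.imwrite(f"pics/{n}0.png",ctrl.get_image(n)[:,:,::-1]);print(n,ctrl.calibration(n))
E
```

```text
{'time': 0.0, 'joint_positions': array([ 1.2521,  0.3218, -0.0701,  1.4517,  0.0226,  1.3708, -0.0569]), 'qd': array([-0.0001,  0.0006,  0.    , -0.0003,  0.0008, -0.0023, -0.0022]), 'joint_torque': array([  0.0016, -49.1289,  -0.4029, -31.2528,  -0.0639,   0.0438,
         0.0001]), 'position': array([ 0.2122, -0.614 ,  0.2912]), 'tool_rot': array([-3.0963, -0.5202,  0.0007]), 'ft_force': array([ 0.014 ,  0.1656, -0.6562]), 'torque': array([ 0.0206, -0.0073, -0.0003]), 'grip_force': 0.0, 'grip_width': 1.00517916453726}
scene {'K': array([[392.7521,   0.    , 317.675 ],
       [  0.    , 392.7521, 190.6435],
       [  0.    ,   0.    ,   1.    ]]), 'origin': array([ 0.2951, -0.569 ,  0.7122]), 'attitude': array([ 0.7103, -0.1952, -0.4617])}
top {'K': array([[501.1811,   0.    , 307.1956],
       [  0.    , 501.1811, 204.9709],
       [  0.    ,   0.    ,   1.    ]]), 'origin': array([ 0.4304, -0.036 ,  1.4427]), 'attitude': array([ 0.0791, -0.0768, -1.5711])}
wrist {'K': array([[309.7069,   0.    , 321.3291],
       [  0.    , 309.7069, 201.3032],
       [  0.    ,   0.    ,   1.    ]]), 'tool_from_camera': array([[ 0.0005,  0.967 ,  0.2548,  0.068 ],
       [ 1.    , -0.0006,  0.0001, -0.0006],
       [ 0.0003,  0.2548, -0.967 , -0.0928],
       [ 0.    ,  0.    ,  0.    ,  1.    ]])}
```

View pics/top0.png

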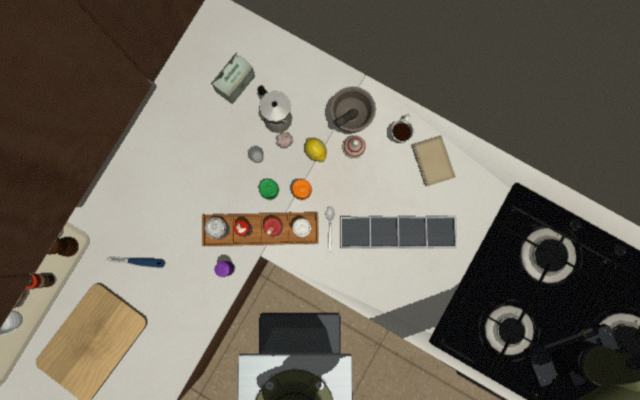

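View pics/scene0.png

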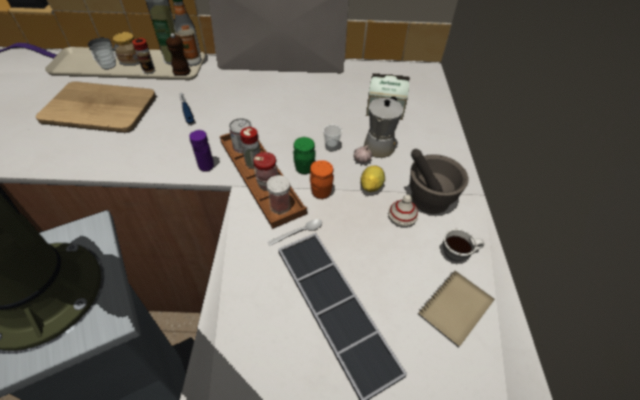

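The top view shows the old rack at about (203-318, 212-245), holding from the left: tin (217,228), spice jar (243,228), red jar (272,227) and white jar (302,228). The new rack is on its right at (340-456, 217-248). The purple, green and orange look-alikes are at (223,268), (268,188) and (301,188), and the spoon is at (330,228).

```bash
cat > h.py <<'E'
from bench import ctrl
import cv2,numpy as np
from scipy.spatial.transform import Rotation as R
np.set_printoptions(precision=4,suppress=True)
def top_xy(uv,z,cam="top"):
    c=ctrl.calibration(cam);uv=np.atleast_2d(np.asarray(uv,float))
    d=np.c_[uv,np.ones(len(uv))]@np.linalg.inv(c["K"]).T*[1,-1,-1]
    d=R.from_rotvec(c["attitude"]).apply(d);o=c["origin"]
    return (o+d*((z-o[2])/d[:,2])[:,None])[:,:2]
def proj(p,cam="top"):
    c=ctrl.calibration(cam);q=R.from_rotvec(c["attitude"]).inv().apply(np.atleast_2d(p)-c["origin"])*[1,-1,-1]
    q=q@c["K"].T;return q[:,:2]/q[:,2:]
def wrist_xy(uv,z,s):
    c=ctrl.calibration("wrist");K=c["K"];uv=np.atleast_2d(np.asarray(uv,float))
    m=(uv-K[:2,2])/K[0,0];r=np.linalg.norm(m,axis=1)+1e-9
    d=np.c_[m*(np.sin(r)/r)[:,None],np.cos(r)]*[1,-1,-1]
    T=c["tool_from_camera"];Q=R.from_rotvec(s["tool_rot"])
    d=Q.apply(d@T[:3,:3].T);o=s["position"]+Q.apply(T[:3,3])
    return (o+d*((z-o[2])/d[:,2])[:,None])[:,:2]
def wrist_proj(p,s):
    c=ctrl.calibration("wrist");K=c["K"];T=c["tool_from_camera"];Q=R.from_rotvec(s["tool_rot"])
    q=(Q.inv().apply(np.atleast_2d(p)-s["position"])-T[:3,3])@T[:3,:3]*[1,-1,-1]
    th=np.arctan2(np.linalg.norm(q[:,:2],axis=1),q[:,2]);n=q[:,:2]/np.linalg.norm(q[:,:2],axis=1)[:,None]
    return K[:2,2]+n*(th*K[0,0])[:,None]
E
python3 - <<'E'
from h import *
im=cv2.imread("pics/top0.png")
hsv=cv2.cvtColor(im,cv2.COLOR_BGR2HSV)
def rack(mask,x0,x1,z):
    m=np.zeros(im.shape[:2],np.uint8);m[205:255,x0:x1]=mask[205:255,x0:x1]
    ys,xs=np.nonzero(m);b=cv2.boxPoints(cv2.minAreaRect(np.c_[xs,ys].astype(np.float32)))
    w=top_xy(b,z);print(b.round(1).tolist(),w,"mean",w.mean(0),"sides",np.linalg.norm(np.diff(w,axis=0),axis=1))
    e=np.diff(w,axis=0);l=e[np.argmax(np.linalg.norm(e,axis=1))];l*=np.sign(l[1]);print("yaw",np.arctan2(-l[0],l[1]))
rack((hsv[...,1]>90).astype(np.uint8),195,322,.015)
rack((hsv[...,2]<150).astype(np.uint8),337,462,.01)
for n,uv,h in(("tin",(217,228),.078),("spice",(243,228),.111),("red",(272,227),.091),("white",(302,228),.086),("purple",(223,268),.1),("green",(268,188),.085),("orange",(301,188),.085),("spoon",(330,228),.0)):
    print(n,top_xy(uv,h))
c=cv2.resize(im[170:290,190:350],None,fx=5,fy=5,interpolation=cv2.INTER_CUBIC)
cv2.imwrite("pics/crop1.png",c)
c=cv2.resize(im[195:270,325:475],None,fx=5,fy=5,interpolation=cv2.INTER_CUBIC)
cv2.imwrite("pics/crop2.png",c)
E
```

```text
[[201.3000030517578, 214.3000030517578], [316.8999938964844, 211.6999969482422], [317.6000061035156, 242.89999389648438], [202.0, 245.60000610351562]] [[ 0.5461  0.2686]
 [ 0.5532 -0.0618]
 [ 0.4641 -0.0635]
 [ 0.457   0.2649]] mean [0.5051 0.1021] sides [0.3305 0.0892 0.3284]
yaw 0.021583156175856683
[[340.0, 216.0], [455.0, 216.0], [455.0, 247.0], [340.0, 247.0]] [[ 0.541  -0.128 ]
 [ 0.5405 -0.4575]
 [ 0.452  -0.4548]
 [ 0.4525 -0.1273]] mean [ 0.4965 -0.2919] sides [0.3295 0.0886 0.3275]
yaw -0.0017386361575516761
tin [[0.5036 0.2117]]
spice [[0.5017 0.1366]]
red [[0.5053 0.0609]]
white [[ 0.5028 -0.02  ]]
purple [[0.396 0.19 ]]
green [[0.6123 0.0729]]
orange [[ 0.6121 -0.0173]]
spoon [[ 0.5072 -0.0996]]
```

View pics/crop1.png

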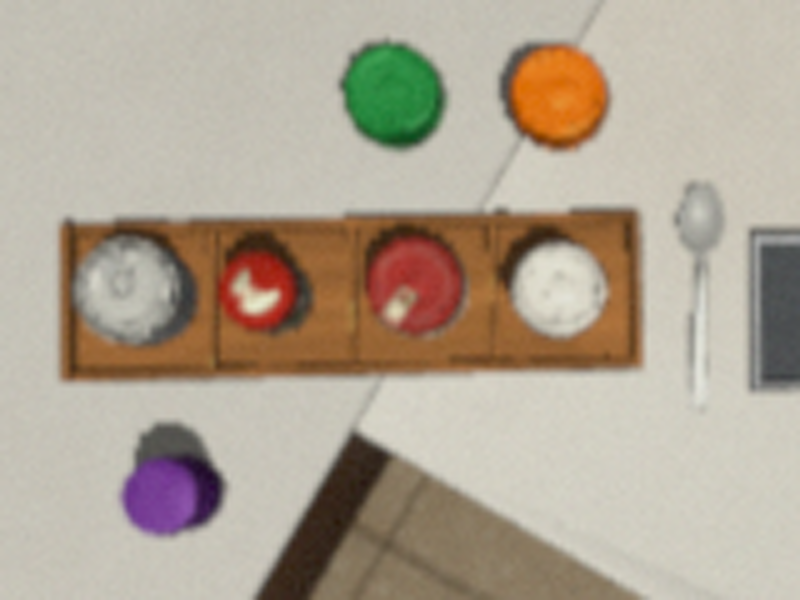

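View pics/crop2.png

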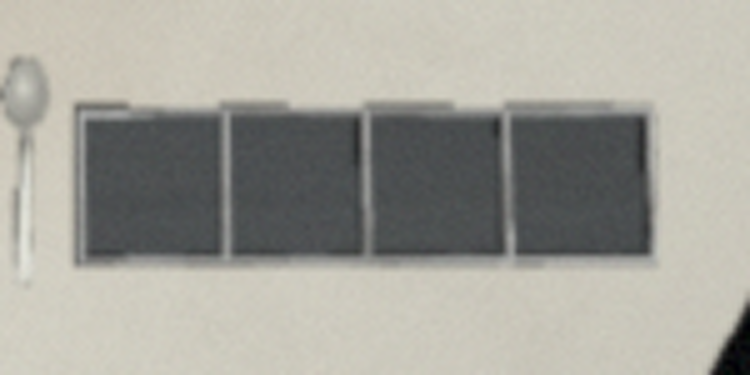

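The crops give lid centres, in full-image pixels, of tin (215.6,227.2), spice (241.4,227.4), red (272.8,226.6) and white (301.6,227.0). The new rack's centre is at about (397.8,231.8), with almost no turn. The order from the left is tin, spice, red, white, so in the new rack it must be white, red, spice, tin. I'll turn the tool so it closes along world x, which makes tool x = +y, tool y = +x and tool z = down.

Call:
{"api": "drive_tool", "payload": {
  "motion": [
    [[0,0,0],[0,0,-8.9],1],
    [[0,0,0],[0,0,-8.9],1],
    [[0,0,0],[0,0,-8.9],1],
    [[0,0,0],[0,0,-8.9],1],
    [[0,0,0],[0,0,-8.9],1],
    [[0,0,0],[0,0,-8.9],1],
    [[0,0,0],[0,0,-8.9],1],
    [[0,0,0],[0,0,-8.6],1],
    [[4,2,0],[0,0,0],1],
    [[4,2,0],[0,0,0],1]
  ],
  "force": 20
}}

```text
time: 1.4
position: [0.2525, -0.5335, 0.2916]
tool_rot: [-2.223, -2.219, -0.001]
ft_force: [1.4, -0.0, 0.2]
grip_width: 1.0
grip_force: 0.0
```

Call:
{"api": "drive_tool", "payload": {
  "motion": [
    [[4.3,2.1,0],[0,0,0],1],
    [[4.3,2.1,0],[0,0,0],1],
    [[4.3,2.1,0],[0,0,0],1],
    [[4.3,2.1,0],[0,0,0],1],
    [[4.3,2.1,0],[0,0,0],1],
    [[4.3,2.1,0],[0,0,0],1],
    [[4.3,2.1,0],[0,0,0],1],
    [[4.3,2.1,0],[0,0,0],1],
    [[4.3,2.1,0],[0,0,0],1],
    [[4.3,2.1,0],[0,0,0],1],
    [[4.3,2.1,0],[0,0,0],1],
    [[4.1,2,0],[0,0,0],1]
  ]
}}

```text
time: 2.9
position: [0.504, -0.0191, 0.2922]
tool_rot: [2.222, 2.22, -0.0]
ft_force: [0.0, -0.9, -0.4]
grip_width: 1.001
grip_force: 0.0
```

```bash
python3 - <<'E'
from h import *
s=ctrl.get_state();print(s["time"],s["position"],s["tool_rot"],s["joint_positions"],R.from_rotvec(s["tool_rot"]).as_matrix())
im=ctrl.get_image("wrist")[:,:,::-1].copy()
J=dict(tin=((215.6,227.2),.078),spice=((241.4,227.4),.111),red=((272.8,226.6),.091),white=((301.6,227.0),.086))
for n,(uv,h) in J.items():
    p=top_xy(uv,h)[0];q=wrist_proj([*p,h],s)[0];print(n,p,q)
    cv2.drawMarker(im,tuple(int(round(v)) for v in q),(255,0,255),0,10)
cv2.imwrite("pics/w1.png",im)
E
```

```text
2.9 [ 0.504  -0.0191  0.2922] [ 2.2217  2.2204 -0.0004] [ 0.801   0.054  -0.8339  1.7808  0.0419  1.3245 -0.043 ] [[ 0.0006  1.      0.0002]
 [ 1.     -0.0006 -0.0006]
 [-0.0006  0.0002 -1.    ]]
tin [0.5058 0.2156] [324.5032 -31.3835]
spice [0.5033 0.1409] [322.2222  22.7623]
red [0.5064 0.0588] [325.4915 112.7255]
white [ 0.5055 -0.0189] [324.3238 192.0721]
```

View pics/w1.png

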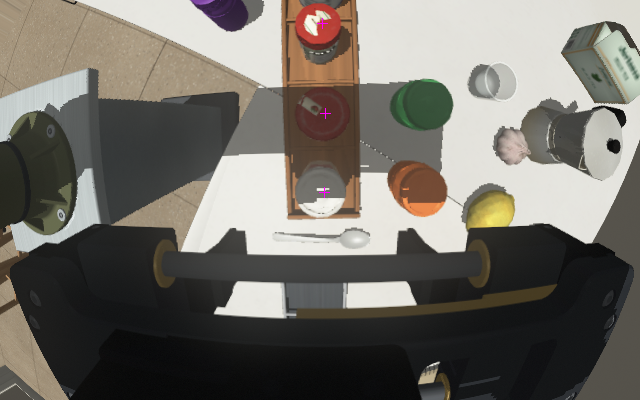

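The wrist view agrees with the estimates to about 3 mm (white lid at (320,190) against a predicted (324,192)), and the gripper is centred over the white jar. Going down to grip it.

Call:
{"api": "drive_tool", "payload": {
  "motion": [
    [[0,-0.1,3.5],[0,0,0],1],
    [[0,0,3.5],[0,0,0],1],
    [[0,0,3.5],[0,0,0],1],
    [[0,0,3],[0,0,0],1],
    [[0,0,2.5],[0,0,0],1],
    [[0,0,1.5],[0,0,0],1],
    [[0,0,0.8],[0,0,0],1],
    [[0,0,0],[0,0,0],1],
    [[0,0,0],[0,0,0],1]
  ]
}}

```text
time: 4.08
position: [0.5033, -0.0205, 0.1101]
tool_rot: [2.221, 2.22, 0.001]
ft_force: [-0.0, 0.0, 0.1]
grip_width: 1.004
grip_force: 0.0
```

Call:
{"api": "drive_tool", "payload": {
  "motion": [
    [[0,0,0],[0,0,0],0.5],
    [[0,0,0],[0,0,0],0.3],
    [[0,0,0],[0,0,0],0],
    [[0,0,0],[0,0,0],-0.3],
    [[0,0,0],[0,0,0],-0.6],
    [[0,0,0],[0,0,0],-1],
    [[0,0,0],[0,0,0],-1],
    [[0,0,0],[0,0,0],-1]
  ]
}}

```text
time: 5.08
position: [0.5027, -0.0205, 0.1092]
tool_rot: [2.222, 2.221, 0.0]
ft_force: [1.1, -0.7, 0.3]
grip_width: 0.585
grip_force: 20.0
```

Call:
{"api": "drive_tool", "payload": {
  "motion": [
    [[0,0,-1],[0,0,0],-1],
    [[0,0,-2.5],[0,0,0],-1],
    [[0,0,-3.5],[0,0,0],-1],
    [[0,0,-3.5],[0,0,0],-1],
    [[0,0,-2.5],[0,0,0],-1],
    [[0,0,-1],[0,0,0],-1],
    [[-2,-0.2,0],[0,0,0],-1],
    [[-4,-0.2,0],[0,0,0],-1],
    [[-4,-0.2,0],[0,0,0],-1],
    [[-3.3,-0.2,0],[0,0,0],-1],
    [[-2,0,0],[0,0,0],-1],
    [[0,0,0],[0,0,0],-1]
  ]
}}

```text
time: 6.58
position: [0.4942, -0.1745, 0.2486]
tool_rot: [-2.224, -2.217, 0.0]
ft_force: [-0.0, 0.9, -2.5]
grip_width: 0.587
grip_force: 20.0
```

```bash
python3 - <<'E'
from h import *
s=ctrl.get_state();print(s["time"],s["position"],s["tool_rot"],s["grip_width"],s["grip_force"])
im=ctrl.get_image("wrist")[:,:,::-1].copy()
for sx in(-.045,.045):
  for sy in(.165,.08,0):
    q=wrist_proj([.496+sx,-.2922+sy,.015],s)[0]
    cv2.drawMarker(im,tuple(int(round(v)) for v in q),(255,0,255),0,8)
cv2.imwrite("pics/w2.png",im)
E
```

```text
6.575 [ 0.4942 -0.1745  0.2486] [-2.2238 -2.2171  0.    ] 0.5871646569449143 19.99768769062939
```

View pics/w2.png

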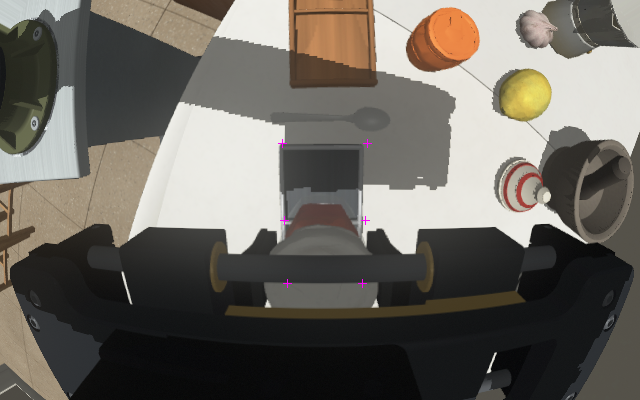

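The new rack's left corners are at (281,144) and (363,144), within 2-4 px of the prediction. So the rack centre is about (0.4945, -0.292), and I can lower the jar.

Call:
{"api": "drive_tool", "payload": {
  "motion": [
    [[0.1,0,2],[0,0,0],-1],
    [[0,0,3.5],[0,0,0],-1],
    [[0,0,3.5],[0,0,0],-1],
    [[0,0,2.5],[0,0,0],-1],
    [[0,0,1.2],[0,0,0],-1],
    [[0,0,0.6],[0,0,0],-1],
    [[0,0,0.5],[0,0,0],-1],
    [[0,0,0],[0,0,0],-1],
    [[0,0,0],[0,0,0],-1]
  ]
}}

```text
time: 7.75
position: [0.495, -0.1727, 0.1119]
tool_rot: [2.221, 2.22, 0.0]
ft_force: [-0.2, 0.6, -1.5]
grip_width: 0.585
grip_force: 20.0
```

Call:
{"api": "drive_tool", "payload": {
  "motion": [
    [[0,0,0.15],[0,0,0],-1],
    [[0,0,0],[0,0,0],-1],
    [[0,0,0],[0,0,0],-1]
  ]
}}

```text
time: 8.12
position: [0.4946, -0.1726, 0.1098]
tool_rot: [2.222, 2.221, -0.0]
ft_force: [-0.4, 1.2, -2.4]
grip_width: 0.584
grip_force: 20.0
```

Call:
{"api": "drive_tool", "payload": {
  "motion": [
    [[0,0,0],[0,0,0],0.2],
    [[0,0,0],[0,0,0],0.3],
    [[0,0,0],[0,0,0],0.6],
    [[0,0,0],[0,0,0],0.9],
    [[0,0,0],[0,0,0],1],
    [[0,0,-1],[0,0,0],1],
    [[0,0,-3],[0,0,0],1],
    [[0,0,-4],[0,0,0],1],
    [[0,0,-4],[0,0,0],1],
    [[0,0,-2],[0,0,0],1]
  ]
}}

```text
time: 9.38
position: [0.4956, -0.1725, 0.253]
tool_rot: [2.219, 2.218, 0.002]
ft_force: [-0.7, 0.2, -0.9]
grip_width: 0.999
grip_force: 0.0
```

Call:
{"api": "drive_tool", "payload": {
  "motion": [
    [[3,0.2,0],[0,0,0],1],
    [[5,0.2,0],[0,0,0],1],
    [[5,0.2,0],[0,0,0],1],
    [[5,0.2,0],[0,0,0],1],
    [[3.5,0.2,0],[0,0,0],1],
    [[1.6,0,0],[0,0,0],1],
    [[0,0,3],[0,0,0],1],
    [[0,0,4],[0,0,0],1],
    [[0,0,4],[0,0,0],1],
    [[0,0,2.6],[0,0,0],1],
    [[0,0,1],[0,0,0],1],
    [[0,0,0],[0,0,0],1]
  ]
}}

```text
time: 10.88
position: [0.5048, 0.0579, 0.1037]
tool_rot: [-2.223, -2.22, 0.001]
ft_force: [0.2, -0.4, -0.1]
grip_width: 1.001
grip_force: 0.0
```

Call:
{"api": "drive_tool", "payload": {
  "motion": [
    [[0,0,0],[0,0,0],0.6],
    [[0,0,0],[0,0,0],0.3],
    [[0,0,0],[0,0,0],0],
    [[0,0,0],[0,0,0],-0.3],
    [[0,0,0],[0,0,0],-0.6],
    [[0,0,0],[0,0,0],-1],
    [[0,0,0],[0,0,0],-1],
    [[0,0,0],[0,0,0],-1]
  ]
}}

```text
time: 11.88
position: [0.5049, 0.0585, 0.104]
tool_rot: [2.222, 2.221, 0.0]
ft_force: [-0.6, 0.7, 4.0]
grip_width: 0.614
grip_force: 19.8
```

Call:
{"api": "drive_tool", "payload": {
  "motion": [
    [[0,0,-0.5],[0,0,0],-1],
    [[0,0,-1],[0,0,0],-1],
    [[0,0,-2.5],[0,0,0],-1],
    [[0,0,-3.5],[0,0,0],-1],
    [[0,0,-3.5],[0,0,0],-1],
    [[0,0,-2.5],[0,0,0],-1],
    [[0,0,-1.5],[0,0,0],-1],
    [[0,0,0],[0,0,0],-1]
  ],
  "force": 30
}}

```text
time: 12.88
position: [0.505, 0.0585, 0.2544]
tool_rot: [2.221, 2.22, 0.001]
ft_force: [-0.1, 1.3, -1.7]
grip_width: 0.614
grip_force: 30.0
```

Call:
{"api": "drive_tool", "payload": {
  "motion": [
    [[-2,-0.1,0],[0,0,0],-1],
    [[-4,-0.1,0],[0,0,0],-1],
    [[-4.5,-0.2,0],[0,0,0],-1],
    [[-4.5,-0.2,0],[0,0,0],-1],
    [[-4.5,-0.2,0],[0,0,0],-1],
    [[-4.5,-0.2,0],[0,0,0],-1],
    [[-4,0,0],[0,0,0],-1],
    [[-2,0,0],[0,0,0],-1],
    [[-1,0,0],[0,0,0],-1],
    [[0,0,0],[0,0,0],-1]
  ]
}}

```text
time: 14.12
position: [0.4947, -0.2506, 0.2533]
tool_rot: [-2.22, -2.221, -0.001]
ft_force: [-0.0, 1.1, -1.2]
grip_width: 0.607
grip_force: 30.0
```

```bash
python3 - <<'E'
from h import *
s=ctrl.get_state();print(s["time"],s["position"],s["tool_rot"],s["grip_width"],s["grip_force"])
im=ctrl.get_image("wrist")[:,:,::-1].copy()
q=wrist_proj([[.4945,-.172,.086],[.4945,-.252,.015],[.4495,-.127,.015],[.5395,-.127,.015]],s)
for p in q: cv2.drawMarker(im,tuple(int(round(v)) for v in p),(255,0,255),0,8)
cv2.imwrite("pics/w3.png",im)
E
```

```text
14.125 [ 0.4947 -0.2506  0.2533] [-2.2204 -2.221  -0.0006] 0.607245804736884 29.992025998872123
```

View pics/w3.png

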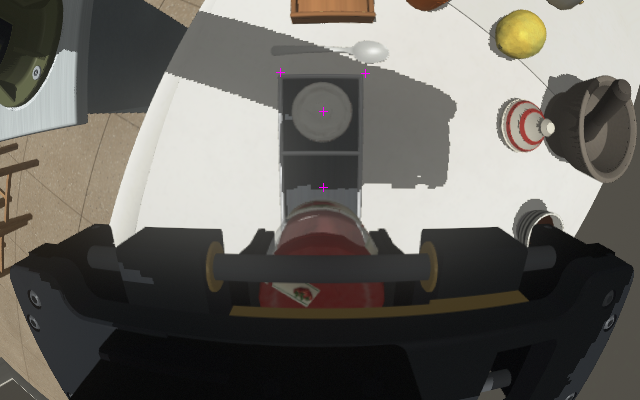

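The white jar stands centred in its bay at (322,112), and the red jar is held upright over the second bay. Lowering it.

Call:
{"api": "drive_tool", "payload": {
  "motion": [
    [[-0.1,0,2],[0,0,0],-1],
    [[0,0,3.5],[0,0,0],-1],
    [[0,0,3.5],[0,0,0],-1],
    [[0,0,3],[0,0,0],-1],
    [[0,0,1.5],[0,0,0],-1],
    [[0,0,0.8],[0,0,0],-1],
    [[0,0,0.4],[0,0,0],-1],
    [[0,0,0.1],[0,0,0],-1],
    [[0,0,0],[0,0,0],-1],
    [[0,0,0],[0,0,0],-1]
  ]
}}

```text
time: 15.42
position: [0.4948, -0.2527, 0.1063]
tool_rot: [2.221, 2.22, 0.0]
ft_force: [0.4, 0.2, -1.9]
grip_width: 0.611
grip_force: 30.0
```

Call:
{"api": "drive_tool", "payload": {
  "motion": [
    [[0,0,0.1],[0,0,0],-1],
    [[0,0,0.08],[0,0,0],-1],
    [[0,0,0],[0,0,0],-1],
    [[0,0,0],[0,0,0],-1]
  ]
}}

```text
time: 15.92
position: [0.4946, -0.2526, 0.104]
tool_rot: [2.222, 2.221, -0.0]
ft_force: [-0.7, 0.2, -0.4]
grip_width: 0.614
grip_force: 29.9
```

Call:
{"api": "drive_tool", "payload": {
  "motion": [
    [[0,0,0],[0,0,0],0.25],
    [[0,0,0],[0,0,0],0.35],
    [[0,0,0],[0,0,0],0.6],
    [[0,0,0],[0,0,0],0.9],
    [[0,0,0],[0,0,0],1],
    [[0,0,-1],[0,0,0],1],
    [[0,0,-3],[0,0,0],1],
    [[0,0,-4],[0,0,0],1],
    [[0,0,-4],[0,0,0],1],
    [[0,0,-3],[0,0,0],1]
  ],
  "force": 20
}}

```text
time: 17.18
position: [0.4951, -0.2524, 0.2567]
tool_rot: [2.22, 2.219, 0.001]
ft_force: [-0.3, -0.6, -0.5]
grip_width: 0.999
grip_force: 0.0
```

Call:
{"api": "drive_tool", "payload": {
  "motion": [
    [[3,0.1,0],[0,0,0],1],
    [[5,0.1,0],[0,0,0],1],
    [[5,0.1,0],[0,0,0],1],
    [[5,0.1,0],[0,0,0],1],
    [[5,0.1,0],[0,0,0],1],
    [[5,0.1,0],[0,0,0],1],
    [[5,0.1,0],[0,0,0],1],
    [[4,0,0],[0,0,0],1],
    [[2,0,0],[0,0,0],1],
    [[0.4,0,0],[0,0,0],1],
    [[0,0,0],[0,0,0],1]
  ]
}}

```text
time: 18.55
position: [0.5019, 0.1408, 0.2541]
tool_rot: [2.222, 2.22, -0.001]
ft_force: [-0.5, -0.4, 0.8]
grip_width: 1.004
grip_force: 0.0
```

```bash
python3 - <<'E'
from h import *
s=ctrl.get_state();print(s["time"],s["position"],s["tool_rot"],s["joint_positions"])
im=ctrl.get_image("wrist")[:,:,::-1].copy()
q=wrist_proj([[.5018,.1409,.111],[.504,.2156,.078],[.396,.19,.105]],s)
for p in q: cv2.drawMarker(im,tuple(int(round(v)) for v in p),(255,0,255),0,8)
cv2.imwrite("pics/w4.png",im)
E
```

```text
18.55 [0.5019 0.1408 0.2541] [ 2.222   2.2199 -0.0007] [ 0.5943  0.1651 -0.9935  1.7929  0.1459  1.2613 -0.4386]
```

View pics/w4.png

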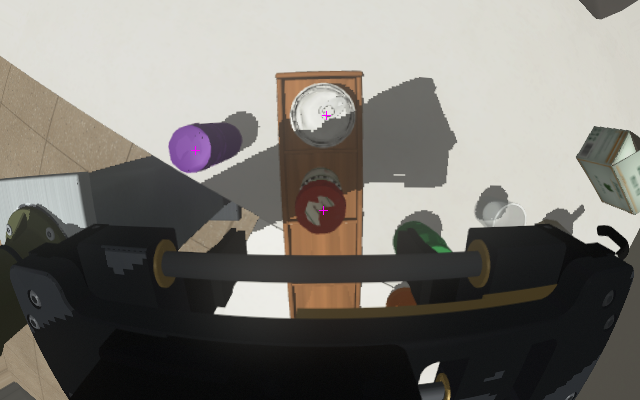

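The spice cap is at (320,207), about 2-3 mm from the prediction, and the tin is at (323,116). Correcting slightly and going down.

Call:
{"api": "drive_tool", "payload": {
  "motion": [
    [[0.2,-0.2,2],[0,0,0],1],
    [[0,0,3.5],[0,0,0],1],
    [[0,0,3.5],[0,0,0],1],
    [[0,0,2.5],[0,0,0],1],
    [[0,0,1.4],[0,0,0],1],
    [[0,0,0],[0,0,0],1],
    [[0,0,0],[0,0,0],1]
  ]
}}

```text
time: 19.48
position: [0.5005, 0.1434, 0.126]
tool_rot: [2.222, 2.22, 0.002]
ft_force: [0.7, -0.7, 0.5]
grip_width: 0.999
grip_force: 0.0
```

Call:
{"api": "drive_tool", "payload": {
  "motion": [
    [[0,0,0],[0,0,0],0.5],
    [[0,0,0],[0,0,0],0.2],
    [[0,0,0],[0,0,0],0],
    [[0,0,0],[0,0,0],-0.2],
    [[0,0,0],[0,0,0],-0.4],
    [[0,0,0],[0,0,0],-0.7],
    [[0,0,0],[0,0,0],-1],
    [[0,0,0],[0,0,0],-1],
    [[0,0,0],[0,0,0],-1],
    [[0,0,0],[0,0,0],-1]
  ]
}}

```text
time: 20.72
position: [0.4997, 0.1435, 0.1249]
tool_rot: [2.222, 2.221, -0.0]
ft_force: [0.9, 0.5, -1.2]
grip_width: 0.468
grip_force: 20.0
```

Call:
{"api": "drive_tool", "payload": {
  "motion": [
    [[0,0,-0.5],[0,0,0],-1],
    [[0,0,-1.5],[0,0,0],-1],
    [[0,0,-3],[0,0,0],-1],
    [[0,0,-4],[0,0,0],-1],
    [[0,0,-3],[0,0,0],-1],
    [[0,0,-2],[0,0,0],-1],
    [[0,0,0],[0,0,0],-1]
  ]
}}

```text
time: 21.6
position: [0.5004, 0.1437, 0.2664]
tool_rot: [2.221, 2.219, 0.003]
ft_force: [-0.7, -0.1, -1.0]
grip_width: 0.464
grip_force: 20.0
```

Call:
{"api": "drive_tool", "payload": {
  "motion": [
    [[-2,-0.1,0],[0,0,0],-1],
    [[-4,-0.1,0],[0,0,0],-1],
    [[-5,-0.1,0],[0,0,0],-1],
    [[-5,-0.1,0],[0,0,0],-1],
    [[-5,-0.1,0],[0,0,0],-1],
    [[-5,0,0],[0,0,0],-1],
    [[-5,0,0],[0,0,0],-1],
    [[-5,0,0],[0,0,0],-1],
    [[-5,0,0],[0,0,0],-1],
    [[-4,0,0],[0,0,0],-1],
    [[-2,0,0],[0,0,0],-1],
    [[-0.5,0,0],[0,0,0],-1]
  ]
}}

```text
time: 23.1
position: [0.4941, -0.3317, 0.2637]
tool_rot: [-2.221, -2.218, -0.001]
ft_force: [0.7, 1.2, -1.1]
grip_width: 0.47
grip_force: 20.0
```

```bash
python3 - <<'E'
from h import *
s=ctrl.get_state();print(s["time"],s["position"],s["tool_rot"],s["grip_width"],s["joint_positions"])
im=ctrl.get_image("wrist")[:,:,::-1].copy()
q=wrist_proj([[.4945,-.172,.086],[.4945,-.252,.091],[.4945,-.292,.015],[.4495,-.127,.015],[.5395,-.127,.015]],s)
for p in q: cv2.drawMarker(im,tuple(int(round(v)) for v in p),(255,0,255),0,8)
cv2.imwrite("pics/w5.png",im)
E
```

```text
23.1 [ 0.4941 -0.3317  0.2637] [-2.2214 -2.2181 -0.0006] 0.4699590848386251 [ 1.0961  0.2832 -0.6549  1.6125  0.176   1.3084  0.4128]
```

View pics/w5.png

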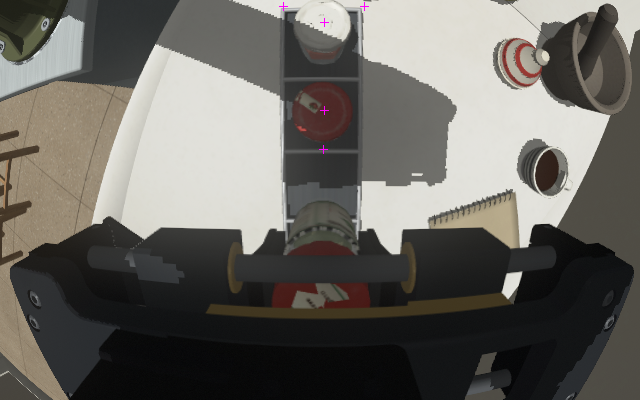

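The white and red jars stand centred, with the middle divider at row 151 as predicted. Lowering the spice jar.

Call:
{"api": "drive_tool", "payload": {
  "motion": [
    [[0,0,2],[0,0,0],-1],
    [[0,0,3.5],[0,0,0],-1],
    [[0,0,3.5],[0,0,0],-1],
    [[0,0,2.5],[0,0,0],-1],
    [[0,0,1.2],[0,0,0],-1],
    [[0,0,0.7],[0,0,0],-1],
    [[0,0,0.3],[0,0,0],-1],
    [[0,0,0],[0,0,0],-1],
    [[0,0,0],[0,0,0],-1]
  ]
}}

```text
time: 24.28
position: [0.4949, -0.3318, 0.1287]
tool_rot: [2.221, 2.22, 0.0]
ft_force: [0.0, 0.3, -1.5]
grip_width: 0.471
grip_force: 20.0
```

Call:
{"api": "drive_tool", "payload": {
  "motion": [
    [[0,0,0.2],[0,0,0],-1],
    [[0,0,0.13],[0,0,0],-1],
    [[0,0,0],[0,0,0],-1],
    [[0,0,0],[0,0,0],-1]
  ]
}}

```text
time: 24.78
position: [0.4946, -0.3316, 0.1249]
tool_rot: [2.222, 2.221, -0.0]
ft_force: [-1.2, -0.9, 1.0]
grip_width: 0.469
grip_force: 20.0
```

Call:
{"api": "drive_tool", "payload": {
  "motion": [
    [[0,0,0],[0,0,0],0.0],
    [[0,0,0],[0,0,0],0.1],
    [[0,0,0],[0,0,0],0.4],
    [[0,0,0],[0,0,0],0.8],
    [[0,0,0],[0,0,0],1],
    [[0,0,-1],[0,0,0],1],
    [[0,0,-3],[0,0,0],1],
    [[0,0,-4],[0,0,0],1],
    [[0,0,-4],[0,0,0],1],
    [[0,0,-2],[0,0,0],1]
  ]
}}

```text
time: 26.02
position: [0.4954, -0.3317, 0.2678]
tool_rot: [2.219, 2.218, 0.001]
ft_force: [0.7, 0.8, -1.0]
grip_width: 0.999
grip_force: 0.0
```

Call:
{"api": "drive_tool", "payload": {
  "motion": [
    [[4,0.1,0],[0,0,0],1],
    [[5,0.1,0],[0,0,0],1],
    [[5,0.1,0],[0,0,0],1],
    [[5,0.1,0],[0,0,0],1],
    [[5,0.1,0],[0,0,0],1],
    [[5,0.1,0],[0,0,0],1],
    [[5,0.1,0],[0,0,0],1],
    [[5,0,0],[0,0,0],1],
    [[5,0,0],[0,0,0],1],
    [[5,0,0],[0,0,0],1],
    [[4,0,0],[0,0,0],1],
    [[1.6,0,0],[0,0,0],1]
  ]
}}

```text
time: 27.52
position: [0.5006, 0.2176, 0.2644]
tool_rot: [-2.216, -2.225, -0.0]
ft_force: [1.5, -0.1, 0.2]
grip_width: 1.002
grip_force: 0.0
```

Call:
{"api": "drive_tool", "payload": {
  "motion": [
    [[0,0,0],[0,0,0],1],
    [[0,0,2],[0,0,0],1],
    [[0,0,3.5],[0,0,0],1],
    [[0,0,3],[0,0,0],1],
    [[0,0,2],[0,0,0],1],
    [[0,0,0],[0,0,0],1]
  ]
}}

```text
time: 28.28
position: [0.5009, 0.2131, 0.1577]
tool_rot: [-2.222, -2.219, 0.005]
ft_force: [0.1, 0.1, 0.0]
grip_width: 1.0
grip_force: 0.0
```

Call:
{"api": "drive_tool", "payload": {
  "motion": [
    [[0,0.1,2],[0,0,0],1],
    [[0,0,1.5],[0,0,0],1],
    [[0,0,0.8],[0,0,0],1],
    [[0,0,0],[0,0,0],1],
    [[0,0,0],[0,0,0],1]
  ]
}}

```text
time: 28.9
position: [0.503, 0.2148, 0.117]
tool_rot: [2.222, 2.221, 0.001]
ft_force: [-0.5, 0.7, -0.2]
grip_width: 1.002
grip_force: 0.0
```

Call:
{"api": "drive_tool", "payload": {
  "motion": [
    [[0,0,0],[0,0,0],0.6],
    [[0,0,0],[0,0,0],0.4],
    [[0,0,0],[0,0,0],0.2],
    [[0,0,0],[0,0,0],0],
    [[0,0,0],[0,0,0],-0.4],
    [[0,0,0],[0,0,0],-1],
    [[0,0,0],[0,0,0],-1],
    [[0,0,0],[0,0,0],-1]
  ]
}}

```text
time: 29.9
position: [0.5029, 0.2145, 0.1167]
tool_rot: [2.222, 2.221, 0.0]
ft_force: [0.1, -1.5, 1.4]
grip_width: 0.651
grip_force: 20.0
```

Call:
{"api": "drive_tool", "payload": {
  "motion": [
    [[0,0,-0.5],[0,0,0],-1],
    [[0,0,-1.5],[0,0,0],-1],
    [[0,0,-3],[0,0,0],-1],
    [[0,0,-4],[0,0,0],-1],
    [[0,0,-3.5],[0,0,0],-1],
    [[0,0,-2.5],[0,0,0],-1],
    [[0,0,0],[0,0,0],-1],
    [[-2,-0.1,0],[0,0,0],-1],
    [[-4,-0.1,0],[0,0,0],-1],
    [[-5,-0.1,0],[0,0,0],-1],
    [[-5,-0.1,0],[0,0,0],-1]
  ]
}}

```text
time: 31.28
position: [0.4977, 0.0531, 0.2654]
tool_rot: [-2.221, -2.221, 0.002]
ft_force: [0.9, -0.8, -1.6]
grip_width: 0.652
grip_force: 20.0
```

Call:
{"api": "drive_tool", "payload": {
  "motion": [
    [[-5,-0.1,0],[0,0,0],-1],
    [[-5,-0.1,0],[0,0,0],-1],
    [[-5,-0.1,0],[0,0,0],-1],
    [[-5,-0.1,0],[0,0,0],-1],
    [[-5,0,0],[0,0,0],-1],
    [[-5,0,0],[0,0,0],-1],
    [[-5,0,0],[0,0,0],-1],
    [[-5,0,0],[0,0,0],-1],
    [[-4,0,0],[0,0,0],-1],
    [[-2,0,0],[0,0,0],-1],
    [[-0.6,0,0],[0,0,0],-1],
    [[0,0,0],[0,0,0],-1]
  ]
}}

```text
time: 32.78
position: [0.495, -0.4099, 0.2664]
tool_rot: [-2.219, -2.222, -0.001]
ft_force: [-0.1, 0.4, -2.3]
grip_width: 0.652
grip_force: 20.0
```

```bash
python3 - <<'E'
from h import *
s=ctrl.get_state();print(s["time"],s["position"],s["tool_rot"],s["grip_width"],s["joint_positions"])
im=ctrl.get_image("wrist")[:,:,::-1].copy()
q=wrist_proj([[.4945,-.252,.091],[.4945,-.332,.111],[.4945,-.372,.015]],s)
for p in q: cv2.drawMarker(im,tuple(int(round(v)) for v in p),(255,0,255),0,8)
cv2.imwrite("pics/w6.png",im)
E
```

```text
32.775 [ 0.495  -0.4099  0.2664] [-2.2193 -2.2221 -0.0013] 0.6517527963369298 [ 1.1501  0.3881 -0.6481  1.4875  0.2355  1.3461  0.4865]
```

View pics/w6.png

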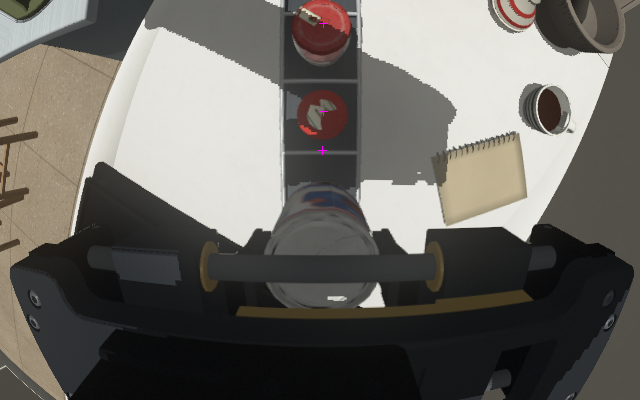

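The spice jar stands at (322,115) in its bay and the tin is over the last bay. Lowering it.

Call:
{"api": "drive_tool", "payload": {
  "motion": [
    [[-0.2,0,2],[0,0,0],-1],
    [[0,0,3.5],[0,0,0],-1],
    [[0,0,3.5],[0,0,0],-1],
    [[0,0,3],[0,0,0],-1],
    [[0,0,1.5],[0,0,0],-1],
    [[0,0,0.8],[0,0,0],-1],
    [[0,0,0.3],[0,0,0],-1],
    [[0,0,0],[0,0,0],-1],
    [[0,0,0],[0,0,0],-1]
  ]
}}

```text
time: 33.95
position: [0.4949, -0.4139, 0.1216]
tool_rot: [2.221, 2.22, -0.0]
ft_force: [-0.4, -0.5, -2.2]
grip_width: 0.649
grip_force: 20.0
```

Call:
{"api": "drive_tool", "payload": {
  "motion": [
    [[0.1,0,0.3],[0,0,0],-1],
    [[0,0,0.13],[0,0,0],-1],
    [[0,0,0],[0,0,0],-1],
    [[0,0,0],[0,0,0],-1]
  ]
}}

```text
time: 34.45
position: [0.4945, -0.4124, 0.1167]
tool_rot: [-2.222, -2.221, 0.0]
ft_force: [-2.0, 0.8, 2.3]
grip_width: 0.655
grip_force: 20.0
```

Call:
{"api": "drive_tool", "payload": {
  "motion": [
    [[0,0,0],[0,0,0],0.33],
    [[0,0,0],[0,0,0],0.45],
    [[0,0,0],[0,0,0],0.7],
    [[0,0,0],[0,0,0],1],
    [[0,0,0],[0,0,0],1],
    [[0,0,-1],[0,0,0],1],
    [[0,0,-3],[0,0,0],1],
    [[0,0,-4],[0,0,0],1],
    [[0,0,-4],[0,0,0],1],
    [[-3,0,-3],[0,0,0],1],
    [[-5,0,0],[0,0,0],1],
    [[-5,0,0],[0,0,0],1]
  ]
}}

```text
time: 35.95
position: [0.4946, -0.544, 0.2685]
tool_rot: [2.22, 2.219, -0.001]
ft_force: [1.0, 0.0, 0.9]
grip_width: 1.008
grip_force: 0.0
```

```bash
python3 - <<'E'
from h import *
s=ctrl.get_state();print(s["time"],s["position"],s["ft_force"])
im=ctrl.get_image("top")[:,:,::-1].copy()
cv2.imwrite("pics/top2.png",cv2.resize(im[160:290,190:480],None,fx=2.7,fy=2.7,interpolation=cv2.INTER_CUBIC))
im=ctrl.get_image("scene")[:,:,::-1].copy()
cv2.imwrite("pics/scene2.png",im)
E
```

```text
35.95 [ 0.4946 -0.544   0.2685] [1.035  0.0369 0.8766]
```

View pics/top2.png

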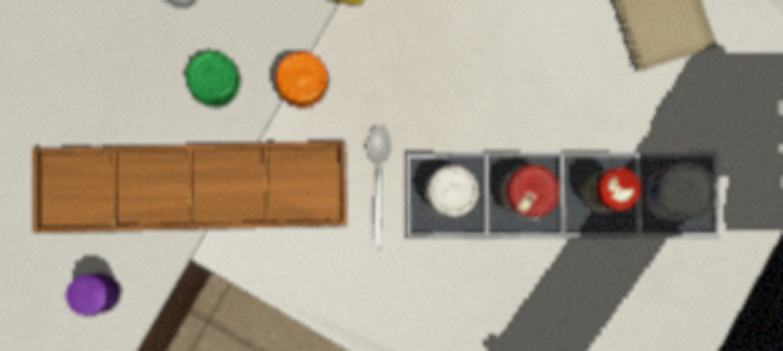

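View pics/scene2.png

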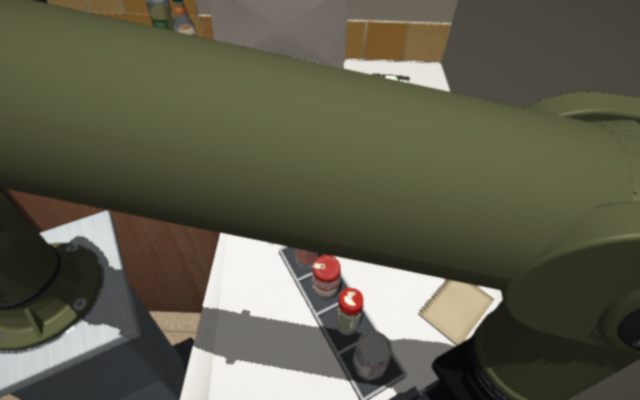

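The four stand upright and centred in the new rack in the order white, red, spice, tin (at (453,190), (533,190), (620,188) and (683,190) in the crop). The spoon and the look-alikes haven't moved. Handing in.

```bash
python3 -c "
from bench import ctrl
print(ctrl.close_job())"
```

```text
the job is handed in; nothing more can be done
None
```

The four seasonings now stand upright in the new rack in reverse order (white jar, red jar, spice jar, tin from the left). The job was handed in at about 36 s; the close call gave no verdict, and I didn't check the salt pot or glass cup in the final pictures, though the arm never went near them.

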